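# Start the cure timer for a fresh casting

## Task

Start the bench cure timer: with the closed fingertips press the long bar key to clear it, then the large round key to choose the programme, then the small round key to start it, each lightly and on its own, letting it come back up before the next. Leave the plus-shaped key unpressed, keep the thin bar and the bottle on the left where they are, and finish with the hand clear of everything.

Things in the scene. Friction and masses are not known exactly. Their poses are not given: they have to be found in the camera images.
- timer: The bench cure timer, a flat grey box fixed to the worktop, 100 mm along its own x, 150 mm along its y, top 36 mm above the worktop. Origin: on the worktop under the middle of its black keypad; the box reaches 50 mm to either side of the origin along x, 51 mm along +y and 99 mm along -y (the end with the blank display). Its x points away from the robot. Four white keys stand in a square at x = +-25 mm, y = +-25 mm; which key is in which place changes.
- bar_key_top (a point): Middle of the top face of the long bar key, 42 mm along its own y and 13 mm along its x. When up, the top lies 45 mm above the worktop and 9 mm above the box. Axes as the timer's, z up.
- bar_key (a joint): How far the long bar key is pressed down: 0 up, 0.007 m at its stop. A spring brings it up; it begins to move at about 2 N and needs about 3.5 N at 3 mm and 5.5 N at the stop. It counts as pressed from 3 mm, held for 0.1 s.
- disc_key_top (a point): Middle of the top face of the large round key, 31 mm in diameter. When up, the top lies 45 mm above the worktop and 9 mm above the box. Axes as the timer's, z up.
- disc_key (a joint): How far the large round key is pressed down: 0 up, 0.007 m at its stop. A spring brings it up; it begins to move at about 2 N and needs about 3.5 N at 3 mm and 5.5 N at the stop. It counts as pressed from 3 mm, held for 0.1 s.
- pin_key_top (a point): Middle of the top face of the small round key, 13 mm in diameter. When up, the top lies 45 mm above the worktop and 9 mm above the box. Axes as the timer's, z up.
- pin_key (a joint): How far the small round key is pressed down: 0 up, 0.007 m at its stop. A spring brings it up; it begins to move at about 2 N and needs about 3.5 N at 3 mm and 5.5 N at the stop. It counts as pressed from 3 mm, held for 0.1 s.
- cross_key_top (a point): Middle of the top face of the plus-shaped key, 31 mm over its arms, arms 10 mm wide; it switches the timer off and must not be pressed. When up, the top lies 45 mm above the worktop and 9 mm above the box. Axes as the timer's, z up.
- cross_key (a joint): How far the plus-shaped key is pressed down: 0 up, 0.007 m at its stop. A spring brings it up; it begins to move at about 2 N and needs about 3.5 N at 3 mm and 5.5 N at the stop. 
- thin_bar: A thin sand-coloured cast bar, 44 x 98 x 16 mm, loose on the worktop close in front (on the robot's side) of the timer; origin under its middle.
- spirit_bottle_2: A white bottle, 62 mm in diameter, 159 mm tall, standing to the left of the timer, in front of a carton with a paper cup on it (fixed, 190 mm tall in all; the block in its form between them and the timer is also fixed, about 240 mm tall); origin under its middle.

How it is judged:
By the outcome, as a careful person would: the job done as asked, in the order asked, and still so for the second after the job is handed in, with the robot touching nothing.
It also fails if it takes over 48 s, if anything falls off the work surface, if the arm or the gripper's body presses on something with over 40 N, if the wrist force passes 120 N, or if a joint passes its speed limit or range.

## Robot

A 6-joint arm with a two-finger parallel gripper is mounted at the origin on a cart in front of the work surface, level with it; the furniture and walls round the work are solid. World frame = base frame: x ahead of the robot, y to its left, z up, the work surface at z = 0. Lengths are in m, angles in rad, forces in N, time in s.
With the tool pointing down it reaches from about 0.35 to 0.85 m from the base axis. Payload 8.1 kg.
Tool frame: the origin (TCP) lies midway between the tips of the shut fingers; the grasp point (between the pads) lies 19 mm behind it; z points along the fingers, y is the direction in which the jaws open and shut (so a half turn about z gives the same grasp; the last joint's range is limited). The gripper opens to 93 mm and grips with 3 to 60 N. Pads are 15 mm wide; open, the fingers measure 128 mm over their backs; the gripper's body (75 mm by 188 mm) begins 65 mm behind the grasp point.
Start: joints at [-1.308, 0.13, 1.488, -0, 1.523, -0.085], TCP at [0.205, -0.564, 0.219] pointing down, gripper open.
Joint ranges: [-2.96, 2.96], [-0.89, 2.26], [0.02, 2.5], [-1.34, 4.48], [0, 2.73], [-2.66, 2.66]. Speed limits (rad/s): [2.39, 2.39, 2.79, 3.14, 3.14, 3.14].

## Interface

Orientations are given as a rotation vector (axis times angle).
In Python, from plant import robot, optics, ticket gives the robot as it stands.
- The arm moves only by the tool send_rows, never from a script. Its argument "targets" is a list of rows, each a list of 3 entries, a list of its own where there are three numbers: the opening, from -1 (shut) to 1 (fully open), then the shift along the tool's x, y, z in mm, then the turn about the tool's z in rad. A call has 1 to 12 rows; each row shifts and turns the commanded pose from where the row before left it, along the tool's axes as they then stand; what a row does not reach is not made up. A row lasts 1/10 s, in which the tool goes at most 50 mm and 8.59 degrees, less where a joint would pass 70% of its speed; a pose out of reach is approached as far as the arm can. A call with a gripper value outside its range is refused whole. The fingers move at their own pace and stop on an object; "newtons" is the grip in N (left out, the last holds). Time passes only in rows, so rows that do not move let the fingers close. It gives the time, the measured TCP pose, the force and the opening at its end, in the units of the state.
- robot.read_state(): the state, without advancing time (a new reading comes with each control period).
- optics.read_camera(name): name is "side" or "top" or "wrist"; returns a dict with "color" (384x512x3 uint8, red, green, blue), "K" (3x3 intrinsics, pixels), "position" and "orientation" of the camera in the world. Camera axes: x right, y up, looking along -z (the intrinsics and any distortion apply to the point x, -y, -z); pixel columns grow to the right and rows downward; lengths in m; the calibration is good to about 2 mm. A picture is of the moment at which its call begins. There is no depth.
- ticket.close_job(): hands the job in, once; it reports no verdict.
Trained networks look in the newest picture that a camera, given by its name, has taken for a name from the list of things; names that differ only in an ending like _2 or _b are one class to them, and where a whole thing is asked for, a point or a joint stands for the part that bears it (a point fixed in the world has none). Each returns a list of dicts, best first, with "confidence" (0 to 1); they miss things now and then, are a little off and sometimes report something else, mostly with a low value. They report only what shows in the picture. A call takes as long as a camera call.
- optics.cut_out(camera, name): "region" (384x512 bool, what is visible of it) and "point" ([column, row] in pixels, amid what is visible of it).
The state is a dict: "t": time; "q": joint angles; "dq": joint speeds; "joint_torque": joint torques, N m; "tool_pos": TCP position; "orientation": TCP orientation; "force": force on the tool from outside, world axes, zero at the start; "wrist_torque": the same for the moment, N m; "opening": finger opening in m.
Only numpy, scipy, OpenCV 4.12 (cv2) and the standard library are available. Lean on these libraries where they do the work, as an engineer would, in place of code of your own. Each camera call takes 0.05 s, during which the arm holds its last target.

## Working session

There is one attempt and no reset: what is moved stays moved. The work goes in short steps, Python scripts to look and compute and a tool call to move; the robot and the scene stay as the last step left them, time stands still between calls to the robot, and variables do not carry over. Pictures are saved under pics/ and viewed, and the job is handed in when it is done.

Besides the shell and the picture viewer there is one more tool, called after "Request:" as name([rows], argument=value, ...), one row to a line, values as JSON. send_rows: Moves the arm, as the interface text tells. Its arguments: {"type":"object","properties":{"targets":{"type":"array","items":{"type":"array"}},"newtons":{"type":"number"}},"required":["targets"]}

```bash
mkdir -p pics; ls; cat > h.py <<'E'
import numpy as np, cv2
from scipy.spatial.transform import Rotation as R
from plant import robot, optics, ticket
def rot(o):
    o=np.array(o,float)
    return o if o.shape==(3,3) else (R.from_rotvec(o).as_matrix() if o.size==3 else R.from_quat(o).as_matrix())
def ray(c,p,z):
    K=np.array(c['K']);d=np.linalg.inv(K)@[p[0],p[1],1];d=np.array([d[0],-d[1],-d[2]])
    w=rot(c['orientation'])@d;o=np.array(c['position']);return o+w*(z-o[2])/w[2]
def proj(c,P):
    v=rot(c['orientation']).T@(np.array(P)-np.array(c['position']));v=np.array([v[0],-v[1],-v[2]])
    u=np.array(c['K'])@v;return u[:2]/u[2]
E
python3 - <<'E'
from h import *
s=robot.read_state();print(s)
for n in ['side','top','wrist']:
    c=optics.read_camera(n);cv2.imwrite(f'pics/{n}0.png',c['color'][:,:,::-1])
    print(n,{k:v for k,v in c.items() if k!='color'})
    for t,z in [('timer',.036),('bar_key_top',.045),('disc_key_top',.045),('pin_key_top',.045),('cross_key_top',.045),('thin_bar',.016),('spirit_bottle_2',.08)]:
        for r in optics.cut_out(n,t)[:2]:
            print(t,round(r['confidence'],2),np.round(r['point'],1),r['region'].sum(),np.round(ray(c,r['point'],z),4))
E
```

```text
pics
{'t': 0.0, 'q': array([-1.30839077e+00,  1.31155698e-01,  1.48929286e+00,  6.24597747e-06,
        1.52299653e+00, -8.53714249e-02]), 'dq': array([-5.15918635e-05, -2.00886681e-03,  6.76322339e-04, -1.31854655e-03,
       -1.45350055e-04, -1.26909226e-03]), 'joint_torque': array([ 1.67066378e-05, -5.59835994e+01, -4.91768110e+01,  7.69468700e-02,
        3.50481807e-02, -1.61394446e-04]), 'tool_pos': array([ 0.2043744 , -0.56350622,  0.21758326]), 'orientation': array([-3.09239789e+00, -5.43218125e-01,  2.47324362e-04]), 'force': array([-0.30579398,  0.0933349 ,  0.44935341]), 'wrist_torque': array([ 0.02218917,  0.01560894, -0.04909416]), 'opening': 0.09310985809933907}
side {'K': array([[482.07781959,   0.        , 252.32920053],
       [  0.        , 482.07781959, 200.5630597 ],
       [  0.        ,   0.        ,   1.        ]]), 'position': array([ 0.29362641, -0.90198829,  0.55481554]), 'orientation': array([ 0.9449716, -0.0385429, -0.1037822])}
timer 0.6 [262.7 265.2] 4129 [ 0.361  -0.3591  0.036 ]
bar_key_top 0.56 [298.  242.7] 201 [ 0.4226 -0.3235  0.045 ]
disc_key_top 
[... 888 characters left out ...]
_top 0.73 [344.1 186.7] 177 [ 0.3809 -0.347   0.045 ]
thin_bar 0.81 [301.4 238.4] 1220 [ 0.2916 -0.2682  0.016 ]
spirit_bottle_2 0.81 [182.3 182.5] 1466 [ 0.3898 -0.0592  0.08  ]
wrist {'K': array([[335.21511811,   0.        , 256.95853291],
       [  0.        , 335.21511811, 190.99719526],
       [  0.        ,   0.        ,   1.        ]]), 'position': array([ 0.27112227, -0.54043335,  0.38592407]), 'orientation': array([-0.22453066,  0.15701313, -1.21611162])}
timer 0.61 [81.7 11.2] 1111 [ 0.2935 -0.3562  0.036 ]
bar_key_top 0.26 [84.3 11.6] 1079 [ 0.2934 -0.3632  0.045 ]
disc_key_top 0.37 [15.3 17.5] 1063 [ 0.2667 -0.3043  0.045 ]
thin_bar 0.61 [15.7 16.5] 1061 [ 0.2674 -0.2844  0.016 ]
```

```bash
python3 - <<'E'
import cv2
a=cv2.imread('pics/top0.png');cv2.imwrite('pics/top0b.png',cv2.resize(a[120:300,230:430],(800,720),interpolation=cv2.INTER_CUBIC)[:600])
a=cv2.imread('pics/side0.png');cv2.imwrite('pics/side0b.png',cv2.resize(a[190:325,180:360],(800,600),interpolation=cv2.INTER_CUBIC))
E
```

```text
(no output)
```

View pics/top0b.png

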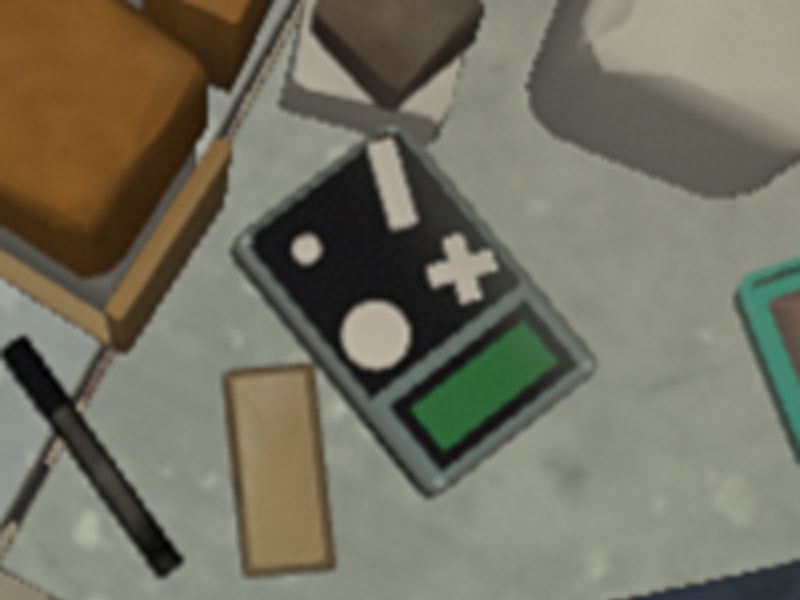

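View pics/side0b.png

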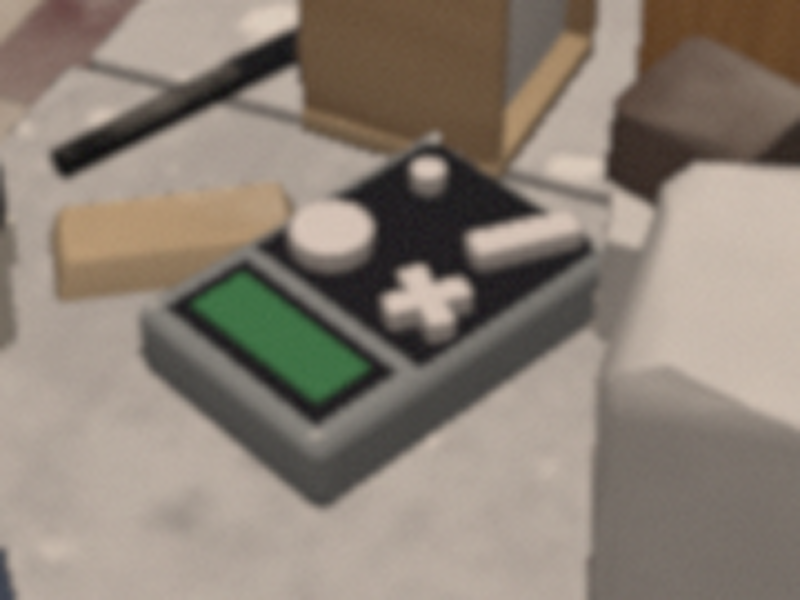

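View pics/side0.png

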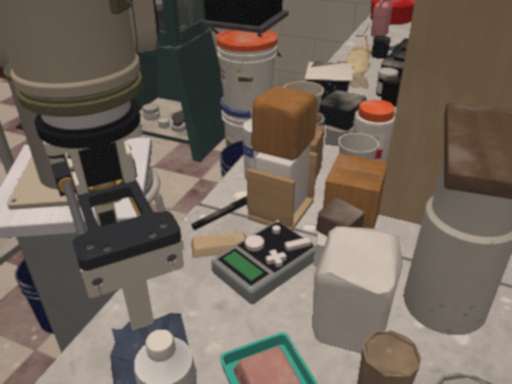

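View pics/top0.png

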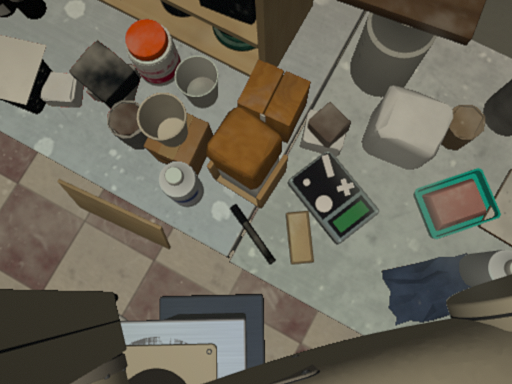

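```bash
cat > fit.py <<'E'
from h import *
from scipy.optimize import least_squares
T={'bar':(327.75,166),'pin':(306.5,182.25),'disc':(324,203.75),'cross':(345.5,187.25)}
S={'bar':(298.1,243.5),'pin':(276.3,228.25),'disc':(254.9,241.3),'cross':(276.1,256.4)}
ct=optics.read_camera('top');cs=optics.read_camera('side')
for k in T: print(k,np.round(ray(ct,T[k],.045),4),np.round(ray(cs,S[k],.045),4))
L={'bar':(1,1),'pin':(1,1),'disc':(1,1),'cross':(1,1)}
# order around: disc(-x,-y) pin(-x,+y) bar(+x,+y) cross(+x,-y) (display at -y end beside disc, cross)
L={'disc':(-25,-25),'pin':(-25,25),'bar':(25,25),'cross':(25,-25)}
def P(v,k):
    a=v[2];x,y=np.array(L[k])/1000
    return [v[0]+np.cos(a)*x-np.sin(a)*y,v[1]+np.sin(a)*x+np.cos(a)*y,.045]
def f(v,which):
    r=[]
    for k in L:
        if 't' in which:r+=list(proj(ct,P(v,k))-T[k])
        if 's' in which:r+=list(proj(cs,P(v,k))-S[k])
    return r
for w in ['t','s','ts']:
    o=least_squares(f,[.38,-.31,-.5],args=(w,));print(w,np.round(o.x,4),np.round(o.fun,1))
for k in L: print(k,np.round(P(o.x,k),4))
E
python3 fit.py
```

```text
bar [ 0.4202 -0.3193  0.045 ] [ 0.4224 -0.3255  0.045 ]
pin [ 0.391  -0.2794  0.045 ] [ 0.3933 -0.2829  0.045 ]
disc [ 0.3507 -0.3093  0.045 ] [ 0.3542 -0.3118  0.045 ]
cross [ 0.3799 -0.3495  0.045 ] [ 0.3829 -0.3514  0.045 ]
t [ 0.3855 -0.3144 -0.9358] [-0.1  0.1  0.   0.2  0.2 -0.1 -0.1 -0.2]
s [ 0.3883 -0.3179 -0.9508] [-0.5  0.1  0.4 -0.   0.2 -0.8 -0.2  0.6]
ts [ 0.3872 -0.3157 -0.9425] [ 0.4 -0.9 -1.3 -0.5  0.7 -0.9 -0.6 -0.8  1.  -1.  -0.7 -1.7  0.6 -1.
 -0.9 -0.3]
disc [ 0.3522 -0.3102  0.045 ]
pin [ 0.3927 -0.2808  0.045 ]
bar [ 0.4221 -0.3213  0.045 ]
cross [ 0.3816 -0.3507  0.045 ]
```

```bash
cat > obs.py <<'E'
from h import *
from scipy.optimize import least_squares
ct=optics.read_camera('top');cs=optics.read_camera('side')
def tri(a,b):
    o=least_squares(lambda X:np.r_[proj(ct,X)-a,proj(cs,X)-b],[.4,-.25,.1]);return np.round(o.x,3),np.round(o.fun,1)
# form top near corners: top img / side img
for p in [(254,189),(281,141)]:
  print('brown z.24',ray(ct,p,.24).round(3),'z.20',ray(ct,p,.2).round(3))
for p in [(259,206),(286,157),(257,199)]:
  print('form z0',ray(ct,p,0).round(3),'z.07',ray(ct,p,.07).round(3))
print('form base side', [ray(cs,p,0).round(3) for p in [(248,216),(292,224),(312,200)]])
E
python3 obs.py
python3 - <<'E'
import cv2
a=cv2.imread('pics/side0.png');cv2.imwrite('pics/s2.png',cv2.resize(a[75:240,225:425],(800,600*165*800//200//600 if 0 else 660),interpolation=cv2.INTER_CUBIC)[:600])
a=cv2.imread('pics/top0.png');cv2.imwrite('pics/t2.png',cv2.resize(a[50:220,190:460],(800,504),interpolation=cv2.INTER_CUBIC))
E
```

```text
brown z.24 [ 0.345 -0.19   0.24 ] z.20 [ 0.353 -0.189  0.2  ]
brown z.24 [ 0.414 -0.23   0.24 ] z.20 [ 0.425 -0.231  0.2  ]
form z0 [ 0.356 -0.191  0.   ] z.07 [ 0.346 -0.193  0.07 ]
form z0 [ 0.451 -0.245  0.   ] z.07 [ 0.433 -0.243  0.07 ]
form z0 [ 0.37  -0.188  0.   ] z.07 [ 0.359 -0.189  0.07 ]
form base side [array([ 0.355, -0.186,  0.   ]), array([ 0.433, -0.22 ,  0.   ]), array([ 0.484, -0.15 ,  0.   ])]
```

View pics/s2.png

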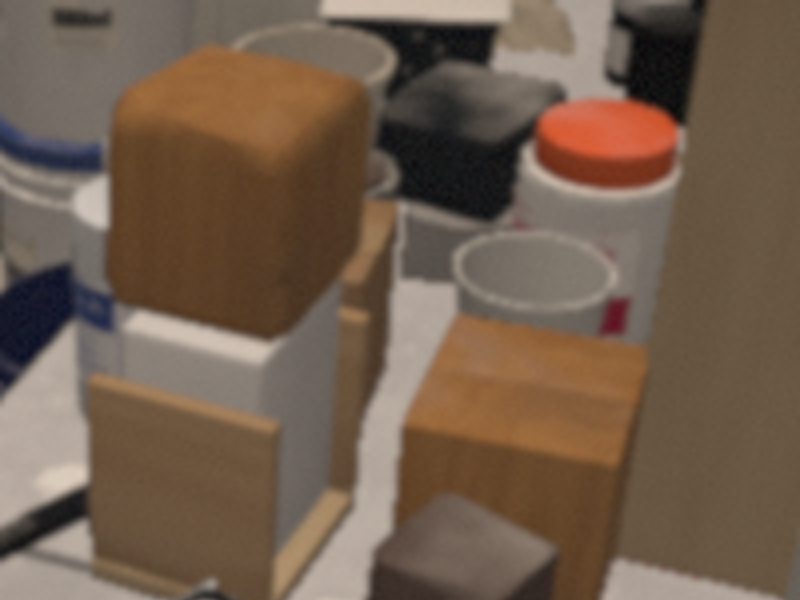

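View pics/t2.png

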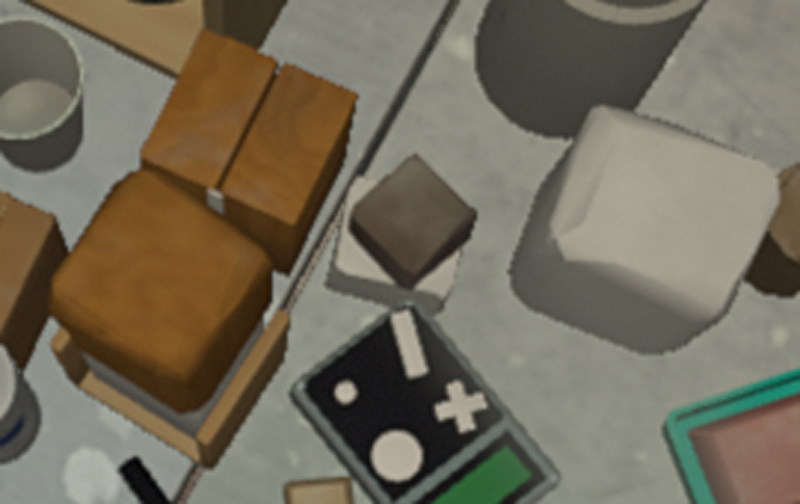

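```bash
python3 - <<'E'
from h import *
cs=optics.read_camera('side');ct=optics.read_camera('top');w=optics.read_camera('wrist')
print('cam in side',proj(cs,w['position']),'tcp',proj(cs,robot.read_state()['tool_pos']))
a=cs['color'][:,:,::-1].copy();cv2.circle(a,tuple(int(v) for v in proj(cs,w['position'])),2,(0,0,255),-1)
cv2.imwrite('pics/s3.png',cv2.resize(a[:384,0:256],(533,600) if 0 else (400,600)))
from scipy.optimize import least_squares
def tri(a,b):
    o=least_squares(lambda X:np.r_[proj(ct,X)-a,proj(cs,X)-b],[.4,-.25,.1]);return o.x.round(3),o.fun.round(1)
print('dark top',tri((328,122),(340,210)))
# brown top: left/right corners s2 crop
print('brown centre top',tri((244,143),(284.,95)))
# grey: top near corner left
print('grey topcentre',tri((415,116),(358,250)))
for z in (0,.1,.15): print([ray(ct,p,z).round(3) for p in [(362,145),(378,128),(392,87),(452,112),(411,168)]])
print(ray(cs,(315,325),0),ray(cs,(383,345),0))
cv2.imwrite('pics/w1.png',w['color'][:,:,::-1])
E
```

```text
cam in side [179.82241831 111.80291634] tcp [127.1071021  286.57003472]
dark top (array([ 0.487, -0.317,  0.099]), array([ 0. , -0.6, -0.6,  0.2]))
brown centre top (array([ 0.416, -0.177,  0.235]), array([ 0. , -1.3, -1.4,  0.4]))
grey topcentre (array([ 0.475, -0.454,  0.14 ]), array([-0.1,  2.3,  1.7, -0.5]))
[array([ 0.47 , -0.393,  0.   ]), array([ 0.503, -0.426,  0.   ]), array([ 0.586, -0.459,  0.   ]), array([ 0.531, -0.571,  0.   ]), array([ 0.422, -0.483,  0.   ])]
[array([ 0.443, -0.373,  0.1  ]), array([ 0.472, -0.402,  0.1  ]), array([ 0.546, -0.431,  0.1  ]), array([ 0.497, -0.531,  0.1  ]), array([ 0.4  , -0.453,  0.1  ])]
[array([ 0.429, -0.363,  0.15 ]), array([ 0.457, -0.39 ,  0.15 ]), array([ 0.526, -0.418,  0.15 ]), array([ 0.48 , -0.512,  0.15 ]), array([ 0.389, -0.439,  0.15 ])]
[ 0.42538858 -0.45394561  0.        ] [ 0.51134931 -0.49903668  0.        ]
```

View pics/s3.png

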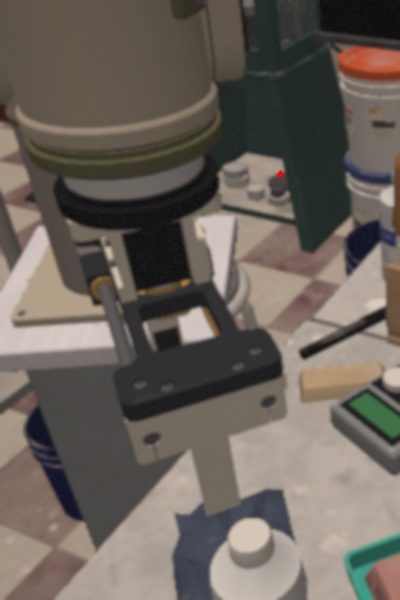

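View pics/w1.png

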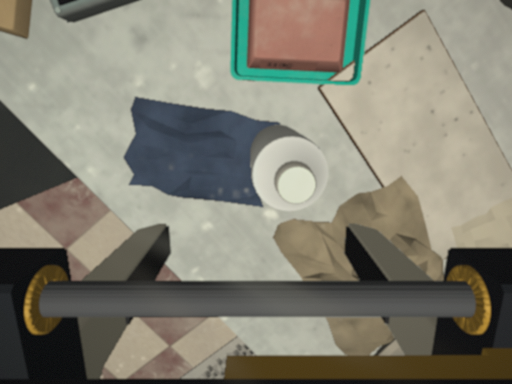

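Request:
send_rows([
  [-1,[0,0,-15],0],
  [-1,[0,0,-15],0],
  [-1,[27,-17,0],0],
  [-1,[27,-17,0],0],
  [-1,[27,-17,0],0],
  [-1,[27,-17,0],0],
  [-1,[27,-17,0],0],
  [-1,[27,-17,0],0],
  [-1,[27,-17,0],0],
  [-1,[27,-17,0],0],
  [-1,[0,0,0],0],
], newtons=20)

```text
t: 2.65
tool_pos: [0.3636, -0.3606, 0.2509]
orientation: [3.092, 0.549, 0.004]
force: [0.7, -0.4, 0.2]
opening: 0.0091
```

Request:
send_rows([
  [-1,[0,0,0],-0.136],
  [-1,[0,0,0],-0.136],
  [-1,[0,0,0],-0.136],
  [-1,[0,0,0],-0.136],
  [-1,[0,0,0],-0.136],
  [-1,[0,0,0],-0.136],
  [-1,[0,0,0],-0.136],
  [-1,[0,0,0],-0.136],
  [-1,[0,0,0],-0.136],
  [-1,[0,0,0],0],
  [-1,[0,0,0],0],
])

```text
t: 3.75
tool_pos: [0.3611, -0.3633, 0.2497]
orientation: [2.224, 2.217, -0.001]
force: [0.2, -0.1, 0.0]
opening: 0.0003
```

```bash
python3 - <<'E'
from h import *
s=robot.read_state();M=rot(s['orientation']);print(s['tool_pos'],M.round(4),s['q'],s['force'],s['opening'])
for n in ['wrist','top']:
    c=optics.read_camera(n);cv2.imwrite(f'pics/{n}2.png',c['color'][:,:,::-1])
    if n=='wrist':
        print(c['position'],c['orientation'])
        for t in ['bar_key_top','disc_key_top','pin_key_top','cross_key_top']:
            for r in optics.cut_out(n,t)[:2]:
                print(t,round(r['confidence'],2),np.round(r['point'],1),r['region'].sum(),np.round(ray(c,r['point'],.045),4))
E
```

```text
[ 0.36113221 -0.36332149  0.24965737] [[ 3.5e-03  1.0e+00  7.0e-04]
 [ 1.0e+00 -3.5e-03 -1.2e-03]
 [-1.2e-03  7.0e-04 -1.0e+00]] [-8.88396685e-01 -1.21280650e-01  1.68444509e+00 -1.86619840e-04
  1.57707314e+00 -8.84853911e-01] [ 0.24329669 -0.09092092  0.02831138] 0.00034455461403058545
[ 0.36181805 -0.293169    0.41683255] [-2.58586987e-01 -1.48625206e-04 -3.77719125e-03]
bar_key_top 0.91 [311.2 125.5] 458 [ 0.4211 -0.3178  0.045 ]
disc_key_top 0.95 [246.4 116.5] 631 [ 0.3506 -0.308   0.045 ]
pin_key_top 0.63 [287.4  87.9] 103 [ 0.3944 -0.2785  0.045 ]
pin_key_top 0.52 [203.2  76.9] 3306 [ 0.3056 -0.2671  0.045 ]
cross_key_top 0.61 [274.1 154.4] 467 [ 0.381  -0.3494  0.045 ]
```

View pics/wrist2.png

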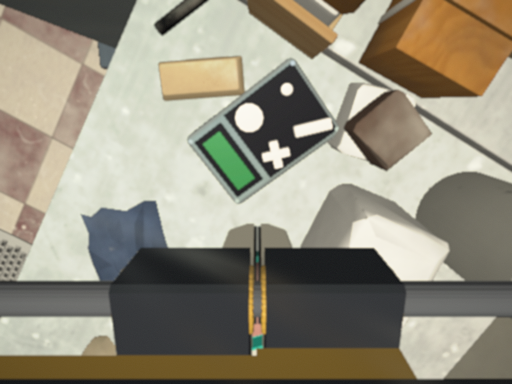

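View pics/top2.png

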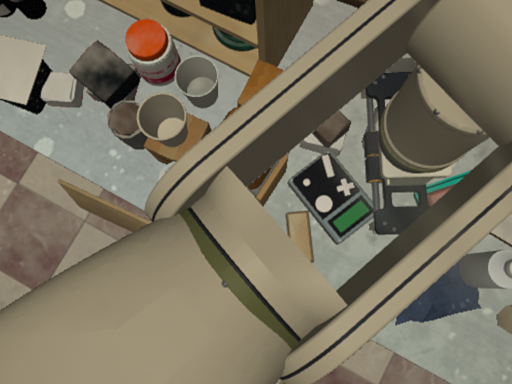

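View side.

```bash
python3 - <<'E'
from h import *
c=optics.read_camera('side');cv2.imwrite('pics/side2.png',c['color'][:,:,::-1])
E
```

```text
(no output)
```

View pics/side2.png

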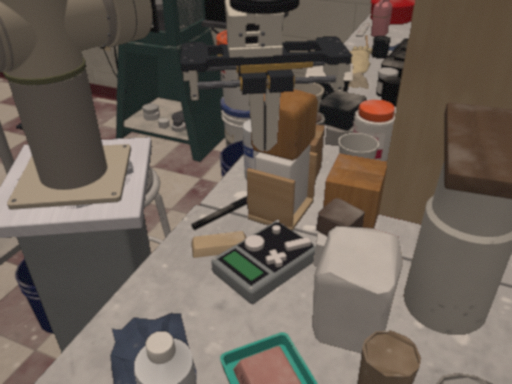

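```bash
python3 - <<'E'
from h import *
c=optics.read_camera('side')
for h in (0,.065,.084,.1,.15,.2,.25,.3,.35): print(h,proj(c,[.2044,-.5635,.2176+h]).round(0),proj(c,[.361,-.363,.2497+h]).round(0))
E
```

```text
0 [127. 287.] [263. 145.]
0.065 [115. 235.] [263.  98.]
0.084 [111. 218.] [263.  83.]
0.1 [108. 203.] [263.  70.]
0.15 [ 96. 151.] [263.  26.]
0.2 [81. 91.] [263. -23.]
0.25 [65. 19.] [263. -78.]
0.3 [ 45. -68.] [ 263. -141.]
0.35 [  20. -173.] [ 263. -212.]
```

Request:
send_rows([
  [-1,[22,30,0],0],
  [-1,[22,30,0],0],
  [-1,[0,0,0],0],
  [-1,[0,0,40],0],
  [-1,[0,0,40],0],
  [-1,[0,0,40],0],
  [-1,[0,0,40],0],
  [-1,[0,0,10],0],
  [-1,[0,0,5],0],
  [-1,[0,0,0],0],
  [-1,[0,0,0],0],
])

```text
t: 5.25
tool_pos: [0.4224, -0.3199, 0.0761]
orientation: [2.218, 2.22, 0.0]
force: [-0.6, 0.6, 1.0]
opening: 0.0001
```

```bash
python3 - <<'E'
from h import *
s=robot.read_state();print(s['t'],s['tool_pos'],s['force'])
c=optics.read_camera('wrist');cv2.imwrite('pics/w3.png',c['color'][:,:,::-1])
c=optics.read_camera('side');cv2.imwrite('pics/s4.png',cv2.resize(c['color'][100:325,150:450,::-1],(800,600)))
E
```

```text
5.25 [ 0.4224299  -0.31985698  0.07608415] [-0.63960404  0.60668287  0.95156323]
```

View pics/w3.png

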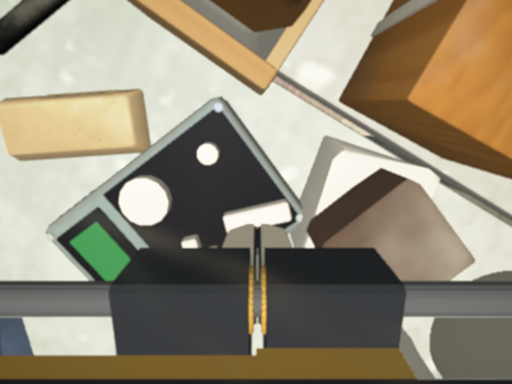

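View pics/s4.png

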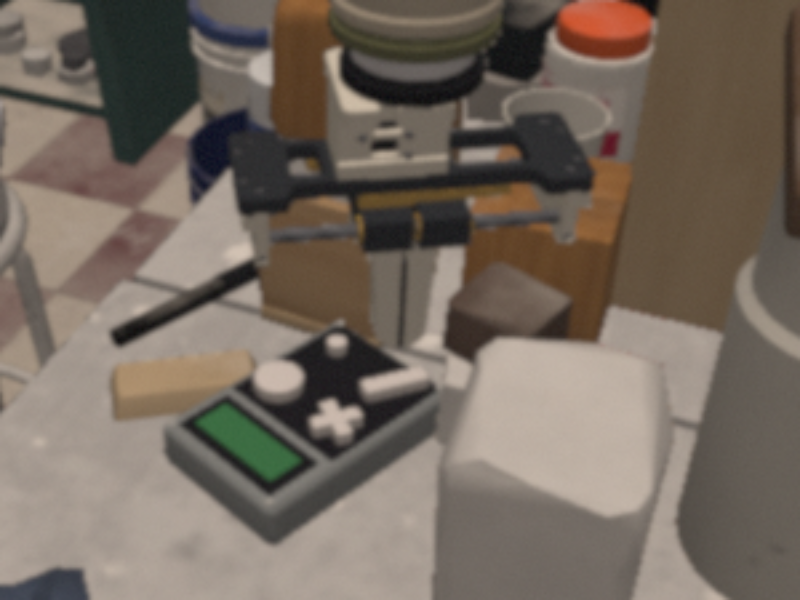

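Request:
send_rows([
  [-1,[0,0,15],0],
  [-1,[0,0,8],0],
  [-1,[0,0,4],0],
  [-1,[0,0,0],0],
  [-1,[0,0,0],0],
  [-1,[0,0,0],0],
])

```text
t: 5.95
tool_pos: [0.4214, -0.3187, 0.0469]
orientation: [2.22, 2.222, 0.0]
force: [-0.2, -0.7, 0.5]
opening: 0.0006
```

Request:
send_rows([
  [-1,[0,0,2],0],
  [-1,[0,0,2],0],
  [-1,[0,0,0],0],
  [-1,[0,0,0],0],
])

```text
t: 6.35
tool_pos: [0.4216, -0.3189, 0.0431]
orientation: [2.22, 2.222, 0.0]
force: [0.7, -1.4, 3.5]
opening: 0.0004
```

Request:
send_rows([
  [-1,[0,0,2],0],
  [-1,[0,0,1],0],
  [-1,[0,0,0],0],
  [-1,[0,0,0],0],
  [-1,[0,0,0],0],
])

```text
t: 6.85
tool_pos: [0.4216, -0.3189, 0.04]
orientation: [2.22, 2.222, 0.0]
force: [3.0, -1.9, 4.9]
opening: 0.0003
```

```bash
python3 - <<'E'
from h import *
f=[robot.read_state()['force'][2]]
c=optics.read_camera('wrist');cv2.imwrite('pics/w4.png',cv2.resize(c['color'][100:250,100:320,::-1],(800,545)))
c=optics.read_camera('side');cv2.imwrite('pics/s5.png',cv2.resize(c['color'][190:325,180:360,::-1],(800,600)))
f.append(robot.read_state()['force'][2]);print(f,robot.read_state()['tool_pos'])
E
```

```text
[np.float64(4.855019323503506), np.float64(5.125376455141107)] [ 0.42155782 -0.31887174  0.03995771]
```

View pics/s5.png

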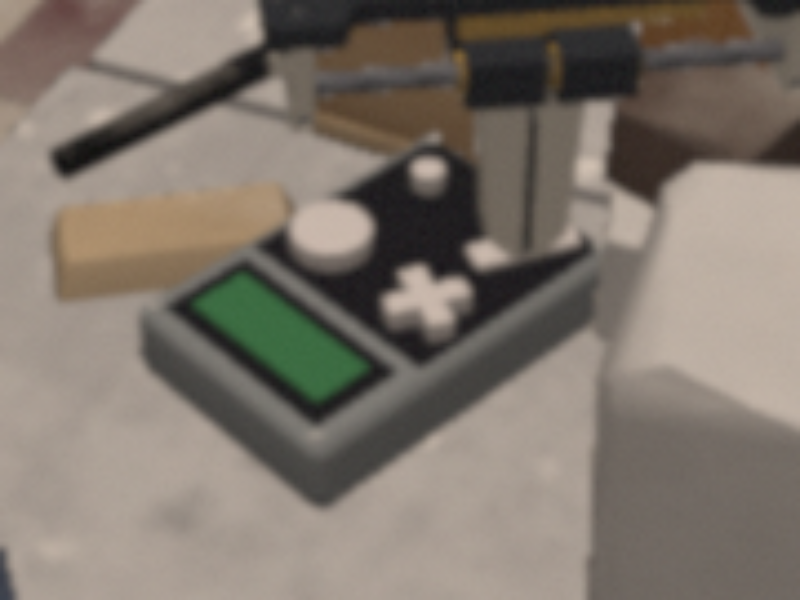

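View pics/w4.png

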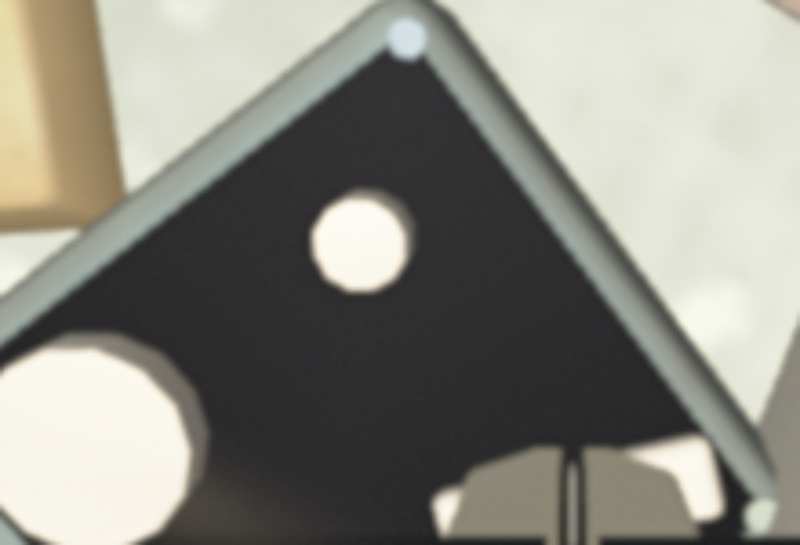

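Request:
send_rows([
  [-1,[0,0,-5],0],
  [-1,[0,0,-10],0],
  [-1,[0,0,-20],0],
  [-1,[0,0,0],0],
  [-1,[5,-35,0],0],
  [-1,[5,-35,0],0],
  [-1,[0,0,0],0],
  [-1,[0,0,15],0],
  [-1,[0,0,8],0],
  [-1,[0,0,4],0],
  [-1,[0,0,0],0],
  [-1,[0,0,0],0],
])

```text
t: 8.15
tool_pos: [0.3514, -0.3086, 0.0477]
orientation: [-2.22, -2.223, -0.0]
force: [0.5, 0.3, -0.2]
opening: 0.0006
```

```bash
python3 - <<'E'
from h import *
c=optics.read_camera('side');cv2.imwrite('pics/s6.png',cv2.resize(c['color'][190:325,180:360,::-1],(800,600)))
s=robot.read_state();print(s['tool_pos'],s['force'])
E
```

```text
[ 0.35154052 -0.30875225  0.04793678] [ 0.01922345 -0.0377314   0.45147186]
```

View pics/s6.png

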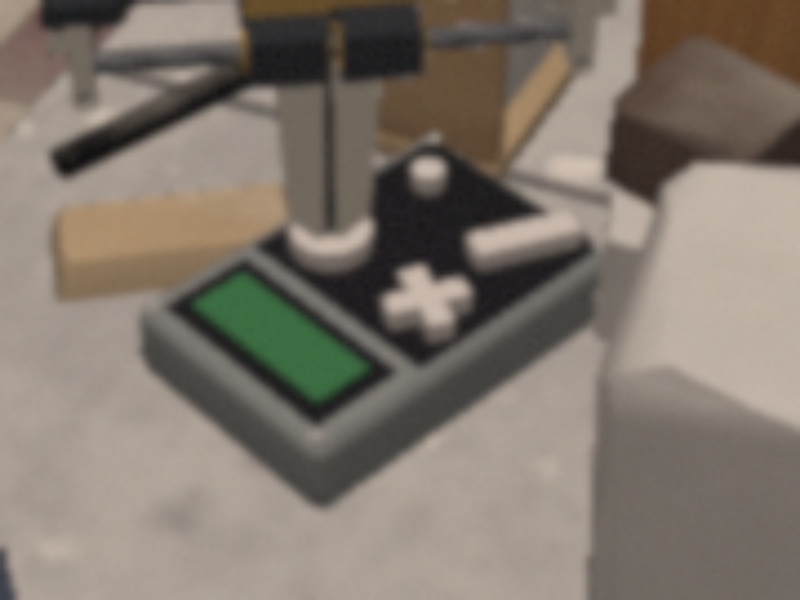

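The bar key is back up (crop 525,238), and the fingertips stand over the disc key (333,235). Press the disc to about z = 0.040.

Request:
send_rows([
  [-1,[0,0,3],0],
  [-1,[0,0,2],0],
  [-1,[0,0,2],0],
  [-1,[0,0,0.5],0],
  [-1,[0,0,0],0],
  [-1,[0,0,0],0],
  [-1,[0,0,0],0],
])

```text
t: 8.9
tool_pos: [0.3516, -0.309, 0.0406]
orientation: [2.219, 2.222, 0.0]
force: [2.7, -1.4, 3.0]
opening: 0.0003
```

```bash
python3 - <<'E'
from h import *
c=optics.read_camera('side');cv2.imwrite('pics/s7.png',cv2.resize(c['color'][190:325,180:360,::-1],(800,600)))
s=robot.read_state();print(s['tool_pos'],s['force'])
E
```

```text
[ 0.35153616 -0.30897986  0.04052984] [ 3.39895626 -1.68072028  3.82195636]
```

View pics/s7.png

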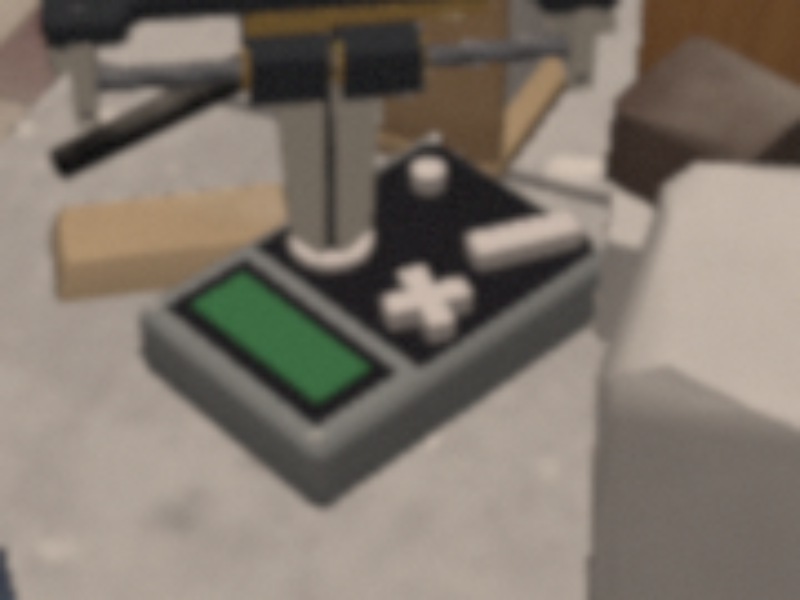

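Request:
send_rows([
  [-1,[0,0,0.8],0],
  [-1,[0,0,0],0],
  [-1,[0,0,0],0],
  [-1,[0,0,0],0],
])

```text
t: 9.35
tool_pos: [0.3513, -0.3088, 0.0395]
orientation: [2.22, 2.222, -0.0]
force: [3.2, -1.9, 5.3]
opening: 0.0005
```

Request:
send_rows([
  [-1,[0,0,-5],0],
  [-1,[0,0,-15],0],
  [-1,[0,0,-40],0],
  [-1,[0,0,0],0.122],
  [-1,[0,0,0],0.122],
  [-1,[0,0,0],0.122],
  [-1,[0,0,0],0.122],
  [-1,[0,0,0],0],
  [-1,[0,0,0],0],
])

```text
t: 10.25
tool_pos: [0.3504, -0.3078, 0.0985]
orientation: [-2.686, -1.624, 0.001]
force: [-0.6, -1.0, -0.2]
opening: 0.0005
```

```bash
python3 - <<'E'
from h import *
s=robot.read_state();M=rot(s['orientation']);print(s['tool_pos'],s['force'],M.round(3))
c=optics.read_camera('wrist');cv2.imwrite('pics/w5.png',c['color'][:,:,::-1])
for t in ['pin_key_top','bar_key_top']:
  for r in optics.cut_out('wrist',t)[:2]:
    p=ray(c,r['point'],.045);print(t,round(r['confidence'],2),np.round(r['point'],1),r['region'].sum(),p.round(4),'tool mm',(M.T@(p-s['tool_pos'])*1000).round(1))
print('tool mm avg',M.T@(np.array([.392,-.279,.045])-s['tool_pos'])*1000)
E
```

```text
[ 0.35035261 -0.30778575  0.0985469 ] [-0.56255619 -1.04879533 -0.15327028] [[ 0.465  0.885 -0.002]
 [ 0.885 -0.465  0.002]
 [ 0.001 -0.002 -1.   ]]
pin_key_top 0.82 [294.8 143.1] 314 [ 0.3936 -0.28    0.045 ] tool mm [44.6 25.5 53.5]
bar_key_top 0.59 [359.8 172.7] 1262 [ 0.4235 -0.3181  0.045 ] tool mm [24.8 69.7 53.4]
tool mm avg [44.80470143 23.62839017 53.52227646]
```

View pics/w5.png

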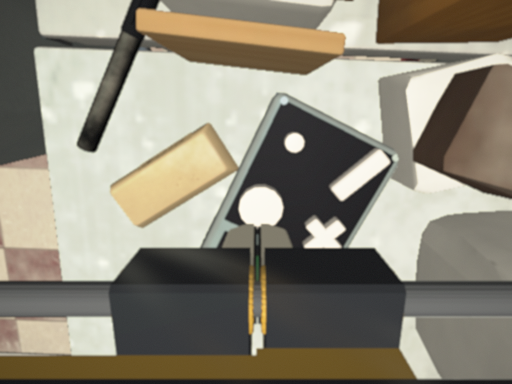

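Request:
send_rows([
  [-1,[22,12.5,0],0],
  [-1,[22,12,0],0],
  [-1,[0,0,0],0],
  [-1,[0,0,20],0],
  [-1,[0,0,10],0],
  [-1,[0,0,5],0],
  [-1,[0,0,0],0],
  [-1,[0,0,0],0],
])

```text
t: 11.2
tool_pos: [0.3934, -0.2815, 0.0647]
orientation: [2.692, 1.62, 0.0]
force: [-0.2, -0.8, 0.9]
opening: 0.0006
```

```bash
python3 - <<'E'
from h import *
c=optics.read_camera('side');cv2.imwrite('pics/s8.png',cv2.resize(c['color'][100:325,150:450,::-1],(800,600)))
c=optics.read_camera('wrist');cv2.imwrite('pics/w6.png',c['color'][:,:,::-1])
s=robot.read_state();print(s['tool_pos'],s['force'])
E
```

```text
[ 0.39369921 -0.28169774  0.06509544] [-0.28593101 -0.05806264 -0.30021115]
```

View pics/s8.png

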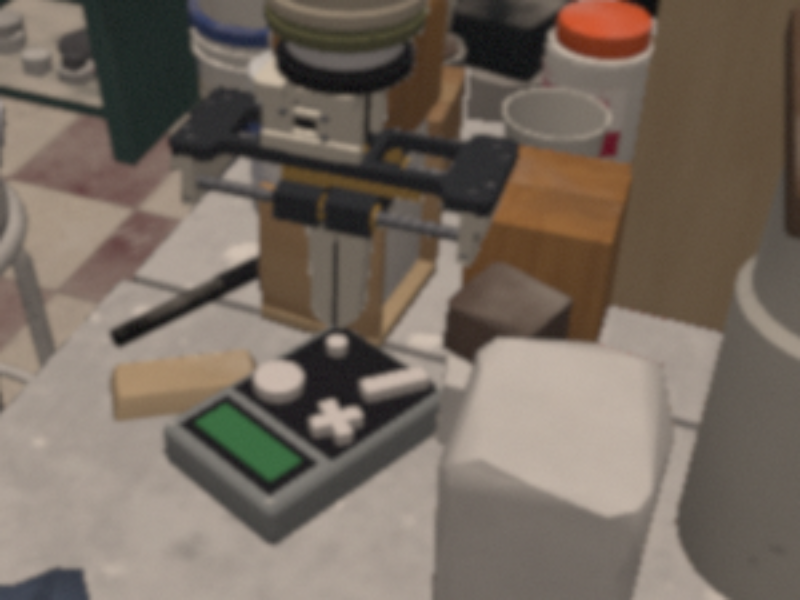

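View pics/w6.png

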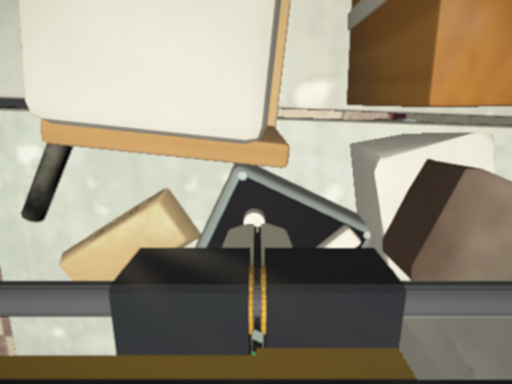

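Request:
send_rows([
  [-1,[0,0,10],0],
  [-1,[0,0,6],0],
  [-1,[0,0,0],0],
  [-1,[0,0,0],0],
])

```text
t: 11.7
tool_pos: [0.3931, -0.2809, 0.0479]
orientation: [-2.691, -1.62, 0.0]
force: [-0.0, 0.3, 0.4]
opening: 0.0008
```

Request:
send_rows([
  [-1,[0,0,3],0],
  [-1,[0,0,2],0],
  [-1,[0,0,2],0],
  [-1,[0,0,1.5],0],
  [-1,[0,0,0],0],
  [-1,[0,0,0],0],
  [-1,[0,0,0],0],
])

```text
t: 12.4
tool_pos: [0.3938, -0.2815, 0.0402]
orientation: [2.691, 1.62, 0.001]
force: [1.5, -1.1, 3.9]
opening: 0.0007
```

```bash
python3 - <<'E'
from h import *
c=optics.read_camera('side');cv2.imwrite('pics/s9.png',cv2.resize(c['color'][190:325,180:360,::-1],(800,600)))
s=robot.read_state();print(s['tool_pos'],s['force'])
E
```

```text
[ 0.39375259 -0.28145819  0.04016988] [ 0.97056923 -0.46262644  3.90961902]
```

View pics/s9.png

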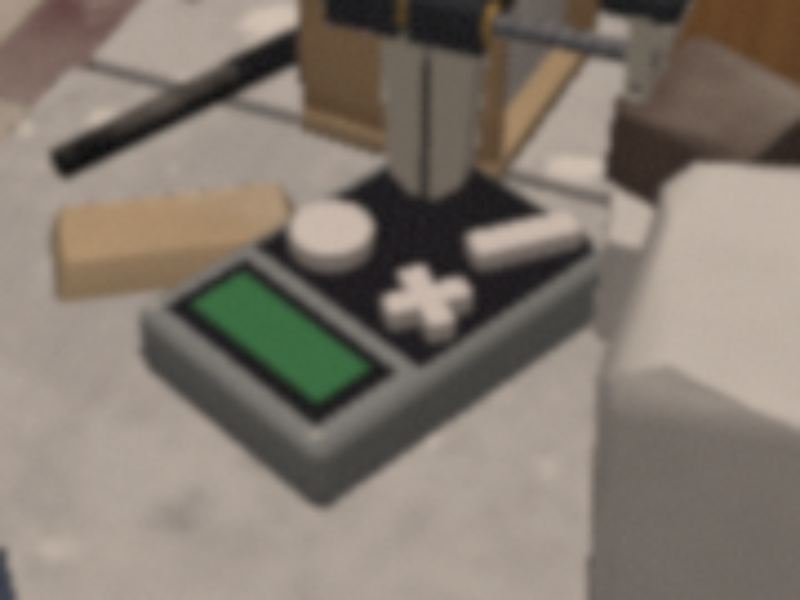

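Request:
send_rows([
  [-1,[0,0,0.8],0],
  [-1,[0,0,0],0],
  [-1,[0,0,0],0],
  [-1,[0,0,0],0],
])

```text
t: 12.85
tool_pos: [0.3937, -0.2814, 0.0393]
orientation: [2.691, 1.62, 0.0]
force: [1.7, -2.2, 5.1]
opening: 0.0009
```

Request:
send_rows([
  [-1,[0,0,-5],0],
  [-1,[0,0,-15],0],
  [-1,[0,0,-30],0],
  [-1,[0,0,-40],0],
  [-1,[0,0,-40],0],
  [-1,[0,0,-40],0],
  [-1,[0,0,-40],0],
  [-1,[-30,0,0],0],
  [-1,[-30,0,0],0],
  [-1,[0,0,0],0],
  [-1,[0,0,0],0],
  [-1,[0,0,0],0],
])

```text
t: 14.05
tool_pos: [0.3652, -0.3332, 0.2483]
orientation: [-2.69, -1.619, 0.0]
force: [-0.1, -0.1, -0.0]
opening: 0.0004
```

```bash
python3 - <<'E'
from h import *
c=optics.read_camera('side');cv2.imwrite('pics/s10.png',cv2.resize(c['color'][:,:,::-1],(800,600)))
s=robot.read_state();print(s['tool_pos'],s['force'])
for n in ('side','wrist','top'):
  c=optics.read_camera(n)
  for t,z in (('thin_bar',.016),('spirit_bottle_2',.08)):
    for r in optics.cut_out(n,t)[:1]: print(n,t,r['point'],r['confidence'],ray(c,r['point'],z).round(3))
cv2.imwrite('pics/s11.png',cv2.resize(optics.read_camera('side')['color'][190:325,180:360,::-1],(800,600)))
E
```

```text
[ 0.3654017  -0.33318477  0.24843983] [-0.63397688 -0.58140457  0.20563229]
side thin_bar [213.0, 241.9] 0.59 [ 0.286 -0.271  0.016]
side spirit_bottle_2 [277.8, 257.5] 0.64 [ 0.379 -0.392  0.08 ]
wrist thin_bar [181.7, 137.1] 0.79 [ 0.302 -0.265  0.016]
wrist spirit_bottle_2 [254.7, 111.1] 0.36 [ 0.393 -0.278  0.08 ]
top thin_bar [302.8, 237.9] 0.8 [ 0.293 -0.271  0.016]
```

View pics/s10.png

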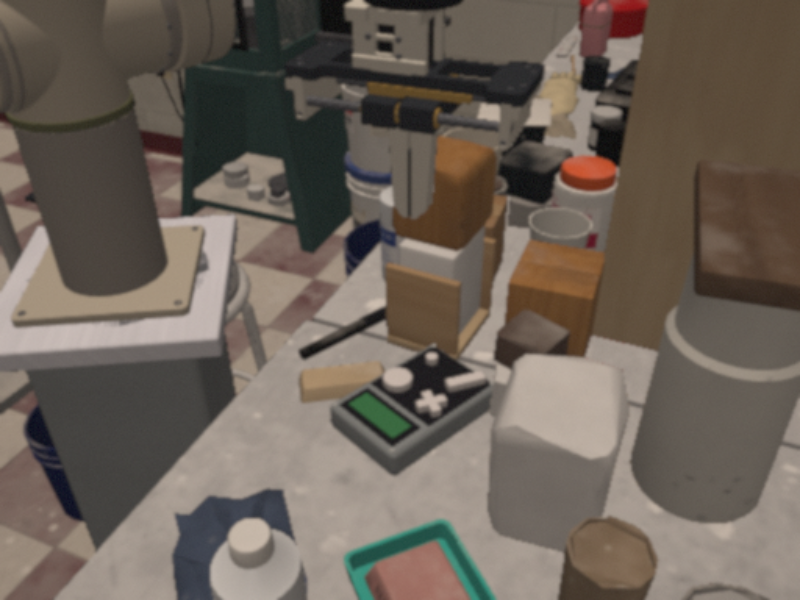

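View pics/s11.png

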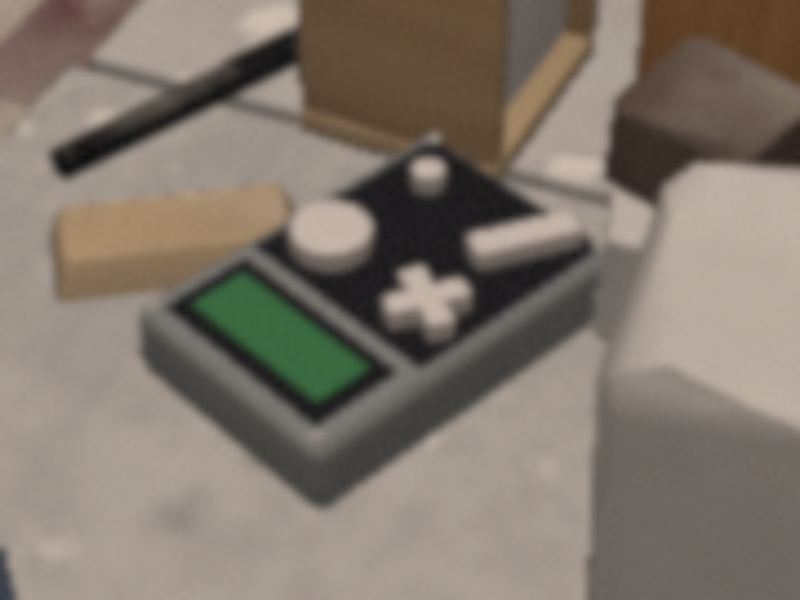

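```bash
python3 -c "
from plant import ticket;print(ticket.close_job())"
```

```text
the job is handed in; nothing more can be done
None
```

I pressed the long bar key, then the large round key, then the small round key with the closed fingertips, and handed the job in at about 14 s. Each was pressed about 5–6 mm, judged from the tip height, with about 5 N at the end and held well over 0.1 s. I raised the hand clear between presses.

**What the last checks showed:**
- **Keys:** The final side picture shows all four keys up. The plus-shaped key stayed up in every picture I took during the presses.
- **Thin bar:** It sits at the same pixels as at the start. The network's position for it varied by 10–15 mm between views, which I put down to measurement noise.
- **Hand:** It ended at z = 0.25 m, touching nothing, with wrist force within its noise of under 1 N.

**What was less certain:**
- **Bottle:** The network misplaced the bottle in the last pictures, and the top view did not report it. I judged it unmoved only from the part visible in the side picture, and the arm never went near it.
- **Small round key:** The fingertips hid it while it was down. That press rests on the force and tip height, not on a direct view.

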